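# Release the ratchet of a bench clamp and open its jaw

### The job

Open the bench clamp so that the handle blank in it is freed: press the ratchet release button on top of the sliding jaw all the way down, where it stays by itself, and then push the tall sliding jaw back along its bar, away from the blank, until it stops against the end stop. It is fingertip work and nothing needs gripping: do not lift or shift the blank, which stays standing in the clamp, and leave the other things on the bench where they are. Finish with the hand clear.

Things in the scene. Friction and masses are not known exactly. Their poses are not given: they have to be found in the camera images.
- clamp: Bar clamp on a plywood board 300 x 110 x 18 fixed to the bench, turned differently each run. Origin at bench height under the bar; +x along the bar from fixed jaw to end stop, +z up. Board x -162 to 138. Fixed jaw: low block, x -150 to -125, 64 wide, top at 80. Blank's rest: x -125 to -85, top at 44. Bar 20 wide, top at 44. End stop x 110 to 125, top at 60.
- jaw (a joint): Sliding jaw along the bar (m): gap between the two jaws' faces. 0 = shut, 0.155 = fully open against the end stop; starts at 0.034 to 0.060. While the release is up the ratchet locks it both ways (up to 5 mm of play); with the release down it slides with about 4 N (6 N at 100 mm/s) and stays where left.
- jaw_face (a point): Point on the sliding jaw's pressing face (towards the blank), mid-width, 100 above the bench; axes as the clamp's. The jaw is an upright steel plate, 64 wide, 14 thick (from this face towards clamp +x), top at 125, so 49 of it stands above the blank: push there towards clamp +x. Behind it is the black carriage with the release, 66 long, 50 wide, top at 70.
- release (a joint): Travel of the ratchet release (m): 0 = up (locked), 0.010 = fully down. It takes about 6 N straight down, unlocks from 0.008 on, has no return spring and stays down where it is left.
- release_top (a point): Centre of the top of the release button, a plain metal block 34 long (along the bar) x 30 wide standing 16 out of the carriage; its top is 86 above the bench when up, 76 when down. It lies 50 behind the jaw's pressing face (36 behind the back of the tall plate, on the clamp +x side) and moves with the jaw.
- blank: Dark wooden knife-handle blank, 26 thick (x) x 110 long (y) x 32 high, loose, standing on the clamp's rest against the fixed jaw, its length across the bar; origin at the centre of its underside (44 above the bench), top at 76. To be left alone.
- knife_a: Bystander: larger green-handled knife, lying near the clamp; origin at its underside. Leave alone.
- knife_b: Bystander: smaller green-handled knife; origin at its underside. Leave alone.
- spare_blank: Bystander: spare wooden handle blank 110 x 30 x 26 lying on the bench beside the clamp; origin at its underside. Leave alone.
- tape: Bystander: roll of tape, 90 across, 24 high; origin at its underside. Leave alone.
- glue: Bystander: glue bottle, 48 across, 125 high; origin at its underside. Leave alone.
- brush: Bystander: brush lying on the bench; origin at its underside. Leave alone.
- mug: Bystander: white mug, 80 across, 90 high; origin at its underside. Leave alone.

How it is judged (in metres and radians):
On the way, in this order (a step that is already met when the one before it is completed fails the run):
1. the release is pressed down while the jaw is still where it was (value of joint release above 0.0082 m and distance of jaw_face from where it was at the start of the episode below 0.012 m), for 0.1 s.
2. the jaw is pushed back against the end stop (value of joint jaw above 0.15 m), for 0.2 s.
At the end, for the whole second after the job is handed in: The sliding jaw rests within 5 mm of the end stop, the release is still down (at least 8 mm), and the blank stands upright in the clamp within 12 mm of where it was (value of joint jaw above 0.15 m and velocity of joint jaw between -0.01 and 0.01 m/s and value of joint release above 0.008 m and distance of blank from where it was at the start of the episode below 0.012 m and angle between blank's own z axis and vertical below 0.1 rad and linear speed of blank below 0.02 m/s); the robot touches nothing.
It fails at once if the handle blank is lifted (more than 8 mm) (height (world z) of blank above 0.052 m).
It fails at once if the handle blank is shifted more than 20 mm or tipped (distance of blank from where it was at the start of the episode above 0.02 m or angle between blank's own z axis and vertical above 0.3 rad).
It fails at once if another thing on the bench is lifted or moved more than 30 mm (distance of any of knife_a, knife_b, spare_blank, tape, glue, brush, mug from where it was at the start of the episode above 0.03 m).
It also fails if it takes over 38 s, if anything falls off the work surface, if the arm or the gripper's body presses on something with over 40 N, if the wrist force passes 120 N, or if a joint passes its speed limit or range.

### The arm

A 6-joint arm with a two-finger parallel gripper is mounted at the origin on the work surface. World frame = base frame: x ahead of the robot, y to its left, z up, the work surface at z = 0. Lengths are in mm, angles in rad, forces in N, time in s.
With the tool pointing down it reaches from about 150 to 775 mm from the base axis. Payload 6.1 kg.
Tool frame: the origin (TCP) lies midway between the tips of the shut fingers; the grasp point (between the pads) lies 19 mm behind it; z points along the fingers, y is the line along which they close (so a half turn about z gives the same grasp; the last joint's range is limited). The gripper opens to 85 mm and grips with 20 to 120 N. Pads are 22 mm wide; open, the fingers measure 114 mm over their backs; the gripper's body (76 mm by 85 mm) begins 54 mm behind the grasp point. The pads swing forward as they close: fully open they stand 13 mm farther back than shut.
Start: joints at [-1.296, 0.126, -0.04, 1.405, 0, 1.571], TCP at [142.455, -505.287, 231.295] pointing down, gripper open.
Joint ranges: [-2.72, 2.72], [-0.95, 1.95], [-1.27, 1.35], [-1.78, 2.02], [-1.46, 1.47], [-3.14, 3.14]. Speed limits (rad/s): [2.39, 2.39, 3.01, 3.14, 3.14, 3.14].

### API

Orientations are given as a rotation vector (axis times angle).
In Python, from plant import state, read_camera, camera_params, finish_job, boxes_of gives the robot as it stands.
- The arm moves only by the tool servo_tool, never from a script. Its argument "deltas" is a list of rows, each a list of 7 numbers: the shift along the tool's x, y, z in m, then the turn, a rotation vector about the tool's x, y, z in degrees, then the gripper's target within -1 to 1 (shut at 1, half-way at 0, fully open at -1). In form: [[x, y, z, rx, ry, rz, jaw], ...]. A call has 1 to 12 rows; each row is the pose to reach, as a shift and turn from the pose commanded when the call began, along the tool's axes at that moment; what a row does not reach only later rows make up. A row lasts 1/8 s, in which the tool goes at most 62.5 mm and 10.7 degrees, less where a joint would pass 70% of its speed; a pose out of reach is approached as far as the arm can. A call with a gripper value outside its range is refused whole. The fingers move at their own pace and stop on an object; "grip_force" is the grip in N (left out, the last holds). Time passes only in rows, so rows that repeat a pose let the fingers close. It gives the time, the measured TCP pose, the force, the opening and the grip force at its end, in the units of the state.
- state(): the state, without advancing time (a new reading comes with each control period).
- read_camera(name): name is "scene" or "side" or "wrist"; returns the picture (420x560x3 uint8, red, green, blue); there is no depth.
- camera_params(name): a dict with "fx", "fy", "cx", "cy" (pixels), "R" (3x3) and "t" (3): a world point X has camera coordinates R X + t. Camera axes: x right, y down, z forward; pixel columns grow to the right and rows downward; lengths in mm; the calibration is good to about 2 mm. The wrist camera is an equidistant fisheye: a pixel r from the principal point sees the ray r / f radians off the axis. A picture is of the moment at which its call begins: read the wrist's pose just before it. camera_params takes no time and is no camera call; for the wrist camera it gives the pose at the moment of the call.
- finish_job(): hands the job in; it is judged then, once.
Trained networks look in the newest picture that a camera, given by its name, has taken for a name from the list of things; names that differ only in an ending like _2 or _b are one class to them, and where a whole thing is asked for, a point or a joint stands for the part that bears it (a point fixed in the world has none). Each returns a list of dicts, best first, with "confidence" (0 to 1); they miss things now and then, are a little off and sometimes report something else, mostly with a low value. They report only what shows in the picture. A call takes as long as a camera call.
- boxes_of(camera, label): "position" ([x, y, z] in mm, in the coordinates of the camera as it stood for that picture, good to about 4 mm: the middle of the surface that is visible of it).
The state is a dict: "time": time; "qpos": joint angles; "joint_velocities": joint speeds; "tau": joint torques, N m; "tcp_pos": TCP position; "eef_rot": TCP orientation; "ft_force": force on the tool from outside, world axes, zero at the start; "torque": the same for the moment, N m; "grip_width": finger opening in mm; "grasp_force": force on a finger pad.
Only numpy, scipy, OpenCV 4.12 (cv2) and the standard library are available. Lean on these libraries where they do the work, as an engineer would, in place of code of your own. Each camera call takes 0.05 s, during which the arm holds its last target. There are 200 camera calls.

## Working session

There is one attempt and no reset: what is moved stays moved. The work goes in short steps, Python scripts to look and compute and a tool call to move; the robot and the scene stay as the last step left them, time stands still between calls to the robot, and variables do not carry over. Pictures are saved under pics/ and viewed, at most 10 in all, crops included, and the job is handed in when it is done.

Besides the shell and the picture viewer there is one more tool, called after "Request:" as name(argument=value, ...) on one line, values as JSON. servo_tool: Moves the arm, as the interface text tells. Its arguments: {"type":"object","properties":{"deltas":{"type":"array","items":{"type":"array","items":{"type":"number"}}},"grip_force":{"type":"number"}},"required":["deltas"]}

```bash
mkdir -p pics; python3 - <<'E'
from plant import *
import cv2,numpy as np
s=state();print(s['time'],s['tcp_pos'],s['eef_rot'])
for c in ['scene','side']:
    im=read_camera(c);cv2.imwrite(f'pics/{c}0.png',im[:,:,::-1]);p=camera_params(c);R=np.array(p['R']);t=np.array(p['t'])
    print(c,'cam at',-R.T@t)
    for l in ['clamp','jaw','release','blank','glue','mug']:
        for b in boxes_of(c,l)[:2]:
            print(l,round(b['confidence'],2),np.round(R.T@(np.array(b['position'])-t)))
E
```

```text
0.0 [ 142.36050297 -504.8819259   230.51448451] [-3.11037449e+00 -4.30163768e-01  3.40460877e-04]
scene cam at [1379.21615541  378.75552413  890.23053145]
jaw 0.66 [573.  36.  72.]
jaw 0.5 [ 629. -476.   21.]
release 0.64 [ 631. -476.   19.]
release 0.55 [577. -28.  80.]
blank 0.64 [580. -26.  78.]
glue 0.9 [672. 349.  70.]
mug 0.88 [ 672. -344.   57.]
side cam at [ -36.17203887 1113.57009693 1037.33280459]
clamp 0.91 [528.  84.  17.]
jaw 0.81 [550.  17.  79.]
release 0.4 [551.  51.  85.]
blank 0.44 [527. -32.  74.]
glue 0.89 [644. 366.  67.]
mug 0.71 [ 654. -336.   56.]
```

View pics/scene0.png

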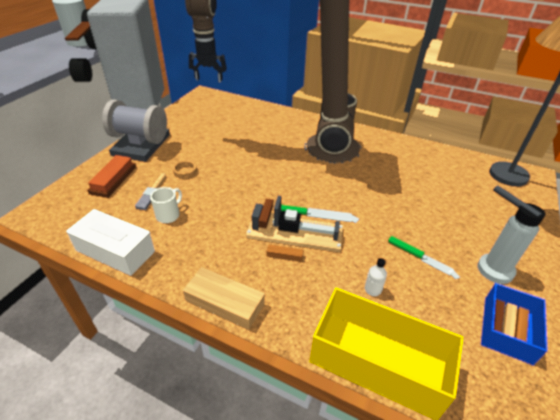

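View pics/side0.png

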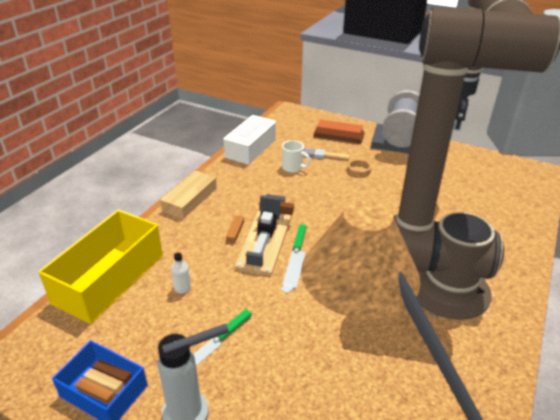

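The clamp is near (550, 30), with the fixed jaw on the -y side and the end stop on the +y side. In the scene view it's at px 250–345, 195–248, and in the side view at px 238–292, 195–270. I'll enlarge both.

```bash
python3 - <<'E'
import cv2,numpy as np
a=cv2.imread('pics/scene0.png')[185:260,240:360];b=cv2.imread('pics/side0.png')[185:280,225:315]
a=cv2.resize(a,None,fx=6,fy=6,interpolation=3)[:,:];b=cv2.resize(b,None,fx=6,fy=6,interpolation=3)
cv2.imwrite('pics/a.png',a);cv2.imwrite('pics/b.png',b)
E
```

```text
(no output)
```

View pics/a.png

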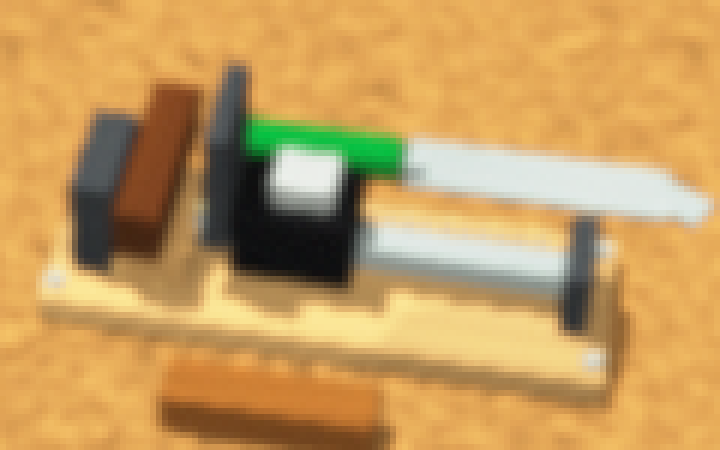

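View pics/b.png

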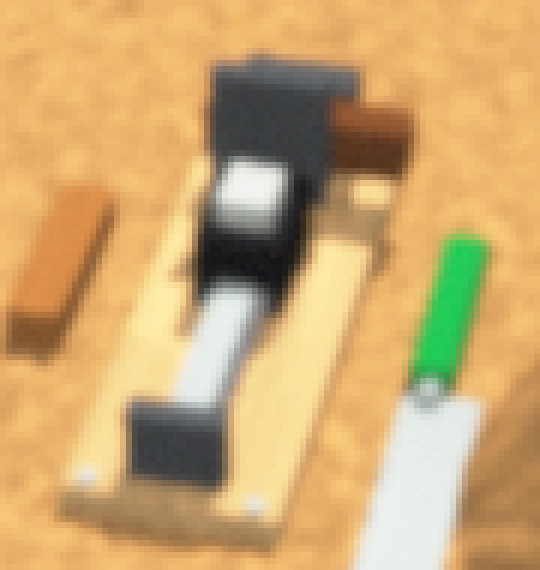

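Seen clearly: the board corners, the fixed jaw's top, the tall plate's top edge and the white release button at a(306,170) / b(253,182). I'll fit clamp x, y, yaw and gap by least squares.

```bash
python3 - <<'E'
from plant import *
import numpy as np
from scipy.optimize import least_squares
P={c:camera_params(c) for c in('scene','side')}
# cam, U,V crop, clamp x (rel to gap if m), y, z
D=[('scene',40,298,0,-162,-55,18),('scene',607,385,0,138,-55,18),('scene',75,187,0,-150,-32,80),('scene',108,190,0,-125,-32,80),('scene',97,113,0,-150,32,80),('scene',135,117,0,-125,32,80),
('scene',228,65,1,0,32,125),('scene',247,65,1,14,32,125),('scene',207,135,1,0,-32,125),('scene',233,137,1,14,-32,125),('scene',306,170,1,50,0,86),
('side',62,492,0,138,-55,18),('side',280,520,0,138,55,18),('side',213,73,1,14,-32,125),('side',357,72,1,14,32,125),('side',253,182,1,50,0,86)]
off={'scene':(240,185),'side':(225,185)}
def W(q,m,x,y,z):
    if m:x=x-125+40*0+q[3]
    c,s=np.cos(q[2]),np.sin(q[2]);return np.array([q[0]+c*x-s*y,q[1]+s*x+c*y,z])
def res(q):
    r=[]
    for c,U,V,m,x,y,z in D:
        p=P[c];X=np.array(p['R'])@W(q,m,x,y,z)+p['t']
        r+=[p['fx']*X[0]/X[2]+p['cx']-((U+.5)/6-.5+off[c][0]),p['fy']*X[1]/X[2]+p['cy']-((V+.5)/6-.5+off[c][1])]
    return r
s=least_squares(res,[550,60,1.57,45],loss='soft_l1');q=s.x;print(q,np.degrees(q[2]));print(np.round(np.reshape(s.fun*0+res(q),(-1,2)),1).tolist())
print('release',W(q,1,50,0,86),'face',W(q,1,0,0,100))
E
```

```text
[542.78070527  76.05984228   1.83894966  45.0299489 ] 105.36405431426527
[[-0.3, -0.2], [0.0, -0.7], [-1.3, -0.3], [1.1, 0.3], [-0.4, -1.1], [0.8, -0.8], [-0.7, -1.1], [0.6, -0.5], [-1.0, 0.5], [-0.7, 0.8], [-0.0, -0.4], [-0.3, -0.1], [0.6, 1.2], [-1.1, 0.2], [-4.6, 3.1], [-0.2, 0.6]]
release [550.72130688  47.16086636  86.        ] face [563.96886789  -1.05222447 100.        ]
```

Request:
servo_tool(deltas=[[0.045,-0.035,0,0,0,0,1],[0.09,-0.07,0,0,0,0,1],[0.136,-0.105,0,0,0,0,1],[0.181,-0.14,0,0,0,0,1],[0.226,-0.175,0,0,0,0,1],[0.271,-0.21,0,0,0,0,1],[0.317,-0.245,0,0,0,0,1],[0.362,-0.28,0,0,0,0,1],[0.407,-0.315,0,0,0,0,1],[0.452,-0.35,0,0,0,0,1],[0.498,-0.386,0,0,0,0,1],[0.543,-0.421,0,0,0,0,1]], grip_force=40)

```text
time: 2.2
tcp_pos: [551.8, 49.1, 231.4]
eef_rot: [3.112, 0.431, 0.001]
ft_force: [0.7, -1.2, 0.6]
grip_width: -0.0
grasp_force: 0.0
```

Request:
servo_tool(deltas=[[0,0,0.03,0,0,0,1],[0,0,0.06,0,0,0,1],[0,0,0.06,0,0,0,1],[0,0,0.06,0,0,0,1]])

```text
time: 2.7
tcp_pos: [551.2, 47.2, 172.5]
eef_rot: [3.112, 0.43, 0.002]
ft_force: [-0.3, -0.3, 0.3]
grip_width: -0.1
grasp_force: 0.0
```

```bash
python3 - <<'E'
from plant import *
import cv2,numpy as np
s=state();p=camera_params('wrist');im=read_camera('wrist');print(s['time'],s['tcp_pos'],s['eef_rot'],s['ft_force'],s['grip_width'])
R=np.array(p['R']);t=np.array(p['t'])
for l in ['release','jaw','blank']:
    for b in boxes_of('wrist',l)[:2]: print(l,round(b['confidence'],2),np.round(R.T@(np.array(b['position'])-t)))
im=im[:,:,::-1].copy()
def pr(X):
    c=R@X+t;r=np.hypot(c[0],c[1]);a=np.arctan2(r,c[2]);return (int(round(p['cx']+p['fx']*a*c[0]/r)),int(round(p['cy']+p['fy']*a*c[1]/r)))
q=[542.78,76.06,1.83895,45.03];c,s_=np.cos(q[2]),np.sin(q[2])
def W(x,y,z): x=x-125+q[3];return np.array([q[0]+c*x-s_*y,q[1]+s_*x+c*y,z])
im=cv2.resize(im,None,fx=1.4,fy=1.4)
for pts in ([(33,-15,86),(67,-15,86),(67,15,86),(33,15,86)],[(0,-32,125),(14,-32,125),(14,32,125),(0,32,125)]):
    cv2.polylines(im,[np.array([[1.4*k for k in pr(W(*x))] for x in pts]).astype(int)],True,(0,0,255),1)
cv2.imwrite('pics/w1.png',im)
E
```

```text
2.7 [551.16930916  47.18030332 172.48641112] [3.11201117e+00 4.29951106e-01 1.71217331e-03] [-0.27850879 -0.32029998  0.25578766] -0.05925881801548312
release 0.69 [557.  48.  87.]
jaw 0.74 [556.  48.  85.]
jaw 0.56 [567.  24.  85.]
blank 0.87 [570. -33.  77.]
blank 0.31 [561.  48.  86.]
```

View pics/w1.png

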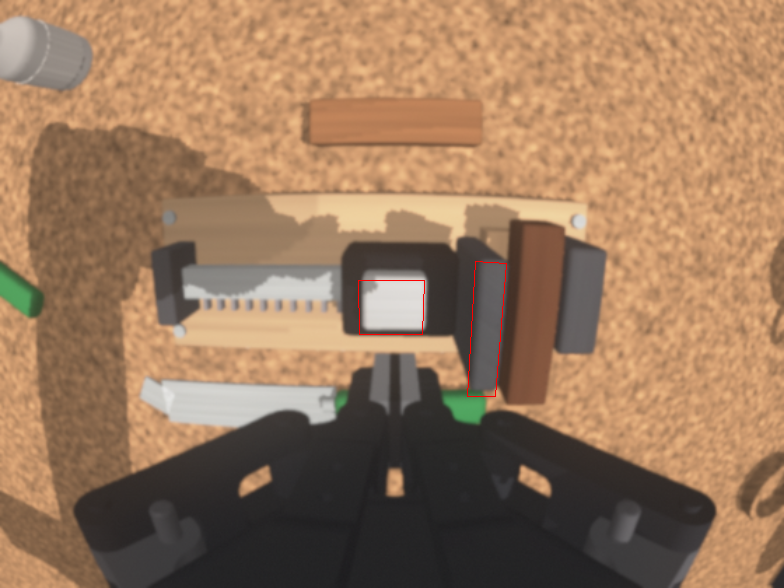

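The overlay agrees to within about 4 mm: the button sits about 4 mm further along tool +x, and the fingers are centred along the bar. Pressing now.

Request:
servo_tool(deltas=[[0.004,0,0.04,0,0,0,1],[0.004,0,0.07,0,0,0,1],[0.004,0,0.082,0,0,0,1],[0.004,0,0.086,0,0,0,1],[0.004,0,0.089,0,0,0,1],[0.004,0,0.092,0,0,0,1],[0.004,0,0.095,0,0,0,1],[0.004,0,0.097,0,0,0,1],[0.004,0,0.098,0,0,0,1],[0.004,0,0.098,0,0,0,1]])

```text
time: 4.15
tcp_pos: [555.3, 48.4, 75.8]
eef_rot: [3.112, 0.43, 0.004]
ft_force: [-7.9, -1.2, 19.3]
grip_width: 0.1
grasp_force: 9.6
```

It bottomed out: TCP at 76 mm with 19 N. Now I'll lift, move over in front of the plate, and lower.

Request:
servo_tool(deltas=[[0,0,-0.03,0,0,0,1],[0,0,-0.075,0,0,0,1],[0,0,-0.08,0,0,0,1],[0,0.04,-0.08,0,0,0,1],[0,0.085,-0.08,0,0,0,1],[0,0.085,-0.08,0,0,0,1],[0,0.085,-0.05,0,0,0,1],[0,0.085,-0.026,0,0,0,1],[0,0.085,-0.026,0,0,0,1]])

```text
time: 5.28
tcp_pos: [576.0, -32.7, 96.7]
eef_rot: [-3.111, -0.431, 0.007]
ft_force: [-0.7, 0.5, 1.2]
grip_width: -0.1
grasp_force: 0.0
```

```bash
python3 - <<'E'
from plant import *
import cv2
a=read_camera('scene')[185:260,240:360];b=read_camera('wrist')
a=cv2.resize(a,(560,350));im=cv2.vconcat([a,cv2.resize(b,(560,250))]) if 0 else cv2.vconcat([a[:, :],b[180:420]])
cv2.imwrite('pics/c2.png',im[:,:,::-1])
E
```

```text
(no output)
```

View pics/c2.png

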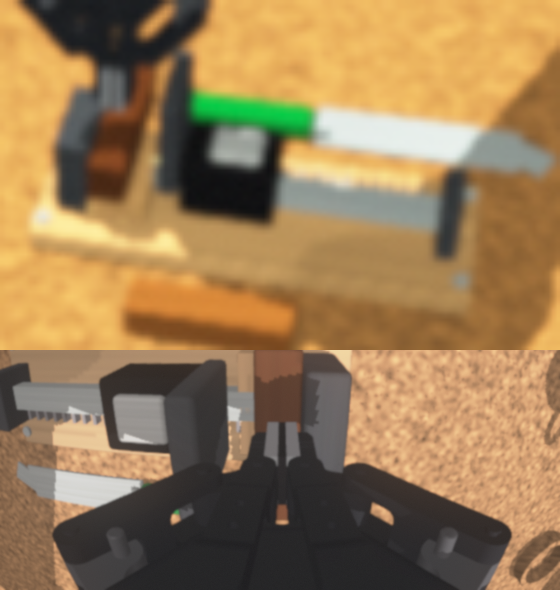

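The plate is clear ahead of the fingertips, and the button is visibly down. Pushing towards clamp +x (tool -y).

Request:
servo_tool(deltas=[[0,-0.008,-0.005,0,0,0,1],[0,-0.016,-0.005,0,0,0,1],[0,-0.024,-0.005,0,0,0,1],[0,-0.032,-0.005,0,0,0,1],[0,-0.04,-0.005,0,0,0,1],[0,-0.048,-0.005,0,0,0,1],[0,-0.056,-0.005,0,0,0,1],[0,-0.064,-0.005,0,0,0,1]])

```text
time: 6.38
tcp_pos: [561.7, 27.8, 105.3]
eef_rot: [3.11, 0.429, 0.005]
ft_force: [3.7, -4.5, 2.4]
grip_width: -0.2
grasp_force: 2.7
```

Request:
servo_tool(deltas=[[0,-0.008,0,0,0,0,1],[0,-0.016,0,0,0,0,1],[0,-0.024,0,0,0,0,1],[0,-0.032,0,0,0,0,1],[0,-0.04,0,0,0,0,1],[0,-0.048,0,0,0,0,1],[0,-0.054,0,0,0,0,1],[0,-0.058,0,0,0,0,1],[0,-0.062,0,0,0,0,1],[0,-0.064,0,0,0,0,1]])

```text
time: 7.62
tcp_pos: [544.3, 89.7, 105.1]
eef_rot: [3.11, 0.43, 0.005]
ft_force: [4.1, -4.0, 1.0]
grip_width: 0.1
grasp_force: 2.2
```

Request:
servo_tool(deltas=[[0,-0.002,0,0,0,0,1],[0,-0.004,0,0,0,0,1],[0,-0.006,0,0,0,0,1],[0,-0.008,0,0,0,0,1],[0,-0.01,0,0,0,0,1],[0,-0.01,0,0,0,0,1]])

```text
time: 8.38
tcp_pos: [543.4, 93.0, 105.3]
eef_rot: [3.097, 0.421, 0.008]
ft_force: [9.8, -26.7, 0.3]
grip_width: -0.1
grasp_force: 14.1
```

It's against the stop: 28 N and no further motion. Backing off and rising clear.

Request:
servo_tool(deltas=[[0,0,0,0,0,0,1],[0,0.01,0,0,0,0,1],[0,0.03,0,0,0,0,1],[0,0.04,-0.03,0,0,0,1],[0,0.04,-0.08,0,0,0,1],[0,0.04,-0.13,0,0,0,1],[0,0.04,-0.15,0,0,0,1],[-0.06,0.08,-0.15,0,0,0,1],[-0.1,0.12,-0.15,0,0,0,1],[-0.1,0.12,-0.15,0,0,0,1]])

```text
time: 9.62
tcp_pos: [474.7, -45.7, 254.9]
eef_rot: [3.113, 0.424, 0.0]
ft_force: [0.9, -0.1, -0.6]
grip_width: 0.2
grasp_force: 0.0
```

```bash
python3 - <<'E'
from plant import *
import cv2
s=state();print(s['time'],s['tcp_pos'],s['ft_force'])
a=read_camera('scene')[185:260,240:360];b=read_camera('wrist')
im=cv2.vconcat([cv2.resize(a,(400,250)),cv2.resize(b,(400,300))])
cv2.imwrite('pics/c3.png',im[:,:,::-1])
E
```

```text
9.625 [474.68066002 -45.74227624 254.86700634] [ 0.86225629 -0.08467427 -0.58958116]
```

View pics/c3.png

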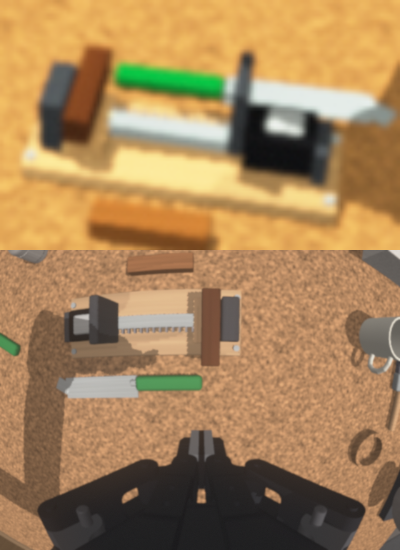

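The carriage is against the end stop, the blank is still standing in place, and the hand is clear.

```bash
python3 -c "
from plant import *
print(finish_job())"
```

```text
the job is handed in; nothing more can be done
None
```

I pressed the release fully down, slid the jaw back against the end stop, left the blank standing where it was, and handed the job in with the hand clear; no verdict came back.

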